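Find the loose earth bolt and hold its cap open

ROBOT

A 7-joint arm with a two-finger parallel gripper is mounted at the origin on the work surface. World frame = base frame: x ahead of the robot, y to its left, z up, the work surface at z = 0. Lengths are in m, angles in rad, forces in N, time in s.
With the tool pointing down it reaches from about 0.4 to 0.85 m from the base axis. Payload 4.5 kg.
Tool frame: the origin (TCP) lies midway between the tips of the shut fingers; the grasp point (between the pads) lies 19 mm behind it; z points along the fingers, y is the line along which they close (so a half turn about z gives the same grasp; the last joint's range is limited). The gripper opens to 88 mm and grips with 3 to 60 N. Pads are 18 mm wide; open, the fingers measure 123 mm over their backs; the gripper's body (75 mm by 187 mm) begins 45 mm behind the grasp point.
Start: joints at [-1.284, 0.689, -0.195, 1.565, 0.157, 0.902, -0.215], TCP at [0.156, 0.605, 0.207] pointing down, gripper open.
Joint ranges: [-3.01, 3.01], [-0.46, 2.08], [-1.47, 1.51], [0.13, 2.56], [-1, 4.14], [0.04, 2.09], [-2.66, 2.66]. Speed limits (rad/s): [2.57, 2.57, 3.14, 3.14, 3.14, 3.14, 3.14].

INTERFACE

Orientations are given as a unit quaternion [x, y, z, w].
In Python, from plant import r, eyes, finish_job gives the robot as it stands. The module is installed in compiled form; this text tells all that it offers.
- The arm moves only by the tool move_arm, never from a script. Its argument "motion" is a list of rows, each a list of 7 numbers: the shift along the tool's x, y, z in mm, then the turn, a rotation vector about the tool's x, y, z in degrees, then the closure, from 0 (fully open) to 1 (shut). A call has 1 to 5 rows; each row is the pose to reach, as a shift and turn from the pose commanded when the call began, along the tool's axes at that moment; what a row does not reach only later rows make up. A row lasts 1/8 s, in which the tool goes at most 62.5 mm and 10.7 degrees, less where a joint would pass 70% of its speed; a pose out of reach is approached as far as the arm can. A call with a gripper value outside its range is refused whole. The fingers move at their own pace and stop on an object; "newtons" is the grip in N (left out, the last holds). Time passes only in rows, so rows that repeat a pose let the fingers close. It gives the time, the measured TCP pose, the force, the opening and the grip force at its end, in the units of the state.
- r.get_state(): the state, without advancing time (a new reading comes with each control period).
- eyes.snapshot(name): name is "scene" or "side" or "wrist"; returns a dict with "frame" (400x640x3 uint8, red, green, blue), "z_map" (400x640 float32, m along the optical axis (not along the pixel's ray), 0 where there is no reading), "intrinsics" (3x3 intrinsics, pixels), "world_to_cam" (4x4, takes a point from world to camera coordinates). Camera axes: x right, y down, z forward; pixel columns grow to the right and rows downward; lengths in m; the calibration is good to about 2 mm. A picture is of the moment at which its call begins.
- finish_job(): hands the job in; it is judged then, once.
The state is a dict: "clock": time; "q": joint angles; "qd": joint speeds; "joint_torque": joint torques, N m; "tool_pos": TCP position; "eef_rot": TCP orientation; "contact_force": force on the tool from outside, world axes, zero at the start; "moment": the same for the moment, N m; "opening": opening from 0.0 (shut) to 1.0 (fully open); "finger_force": force on a finger pad.
Only numpy, scipy, OpenCV 4.12 (cv2) and the standard library are available. Lean on these libraries where they do the work, as an engineer would, in place of code of your own. Each camera call takes 0.05 s, during which the arm holds its last target. There are 200 camera calls.

TASK

One of the three brass bolts on the bench earthing box has worked loose: tap the bolts from above until you find the one that sinks, then take the yellow tab of that bolt's green cap, lift the cap at least 40 degrees open and finish while still holding it there steadily with the gripper, so that a colleague can tighten the terminal. Keep the caps of the firm bolts shut, do not open any cap before its bolt has been found loose, and leave the other things on the bench where they are.

Things in the scene. Friction and masses are not known exactly. Their poses are not given: they have to be found in the camera images.
- box: Earthing box screwed to the bench: grey block 110 (x) x 300 (y) x 45 mm high, origin at the centre of its underside, z up, at any yaw within about 17 degrees. On top, side by side along its y axis and 95 mm apart, are three units, a (at y +95 mm, on the robot's left), b (y 0) and c (y -95 mm). In each a brass bolt stands up through a 24 mm hole in a green hinged cap. Exactly one bolt is loose; which one changes each time and cannot be seen.
- bolt_a_top (a point): Centre of the top of the left bolt's round brass head: 18 mm across, 10 mm high, its flat top 65.5 mm above the bench and 14 mm above its cap, at x -10 mm in the box frame. It moves with the bolt.
- bolt_a (a joint): How far the left bolt has sunk, m: 0 at the start. A firm bolt gives at most about 1 mm; the loose one sinks 6 mm when its head is pushed down with over 3 N (a tap of 6 N takes it right down) and stays down.
- tab_a (a point): Centre of the yellow upright tab on the far end of the left cap, by which it is lifted: 12 mm thick along the box's y axis, 22 mm long (x), 36 mm high, from the cap's top at 51.5 mm to 87.5 mm above the bench; 90 mm from the hinge in x and 20.5 mm above it; 55 mm beyond the bolt. It turns with the cap (its z axis is the cap's upward normal).
- hinge_a (a point): Middle of the left cap's hinge line, which runs along the box's y axis at the edge nearest the robot (x -45 mm in the box frame), 49 mm above the bench. It stays fixed. The cap reaches 100 mm from here in +x, is 70 mm wide and 5 mm thick.
- cap_a (a joint): Opening angle of the left cap, rad: 0 lying shut on the box, growing as its far end with the tab rises and swings towards the robot, stop at 1.2. A light spring and its weight (about 60 g, together about 1 N at the tab) shut it as soon as it is let go.
- bolt_b_top (a point): Centre of the top of the middle bolt's round brass head: 18 mm across, 10 mm high, its flat top 65.5 mm above the bench and 14 mm above its cap, at x -10 mm in the box frame. It moves with the bolt.
- bolt_b (a joint): How far the middle bolt has sunk, m: 0 at the start. A firm bolt gives at most about 1 mm; the loose one sinks 6 mm when its head is pushed down with over 3 N (a tap of 6 N takes it right down) and stays down.
- tab_b (a point): Centre of the yellow upright tab on the far end of the middle cap, by which it is lifted: 12 mm thick along the box's y axis, 22 mm long (x), 36 mm high, from the cap's top at 51.5 mm to 87.5 mm above the bench; 90 mm from the hinge in x and 20.5 mm above it; 55 mm beyond the bolt. It turns with the cap (its z axis is the cap's upward normal).
- hinge_b (a point): Middle of the middle cap's hinge line, which runs along the box's y axis at the edge nearest the robot (x -45 mm in the box frame), 49 mm above the bench. It stays fixed. The cap reaches 100 mm from here in +x, is 70 mm wide and 5 mm thick.
- cap_b (a joint): Opening angle of the middle cap, rad: 0 lying shut on the box, growing as its far end with the tab rises and swings towards the robot, stop at 1.2. A light spring and its weight (about 60 g, together about 1 N at the tab) shut it as soon as it is let go.
- bolt_c_top (a point): Centre of the top of the right bolt's round brass head: 18 mm across, 10 mm high, its flat top 65.5 mm above the bench and 14 mm above its cap, at x -10 mm in the box frame. It moves with the bolt.
- bolt_c (a joint): How far the right bolt has sunk, m: 0 at the start. A firm bolt gives at most about 1 mm; the loose one sinks 6 mm when its head is pushed down with over 3 N (a tap of 6 N takes it right down) and stays down.
- tab_c (a point): Centre of the yellow upright tab on the far end of the right cap, by which it is lifted: 12 mm thick along the box's y axis, 22 mm long (x), 36 mm high, from the cap's top at 51.5 mm to 87.5 mm above the bench; 90 mm from the hinge in x and 20.5 mm above it; 55 mm beyond the bolt. It turns with the cap (its z axis is the cap's upward normal).
- hinge_c (a point): Middle of the right cap's hinge line, which runs along the box's y axis at the edge nearest the robot (x -45 mm in the box frame), 49 mm above the bench. It stays fixed. The cap reaches 100 mm from here in +x, is 70 mm wide and 5 mm thick.
- cap_c (a joint): Opening angle of the right cap, rad: 0 lying shut on the box, growing as its far end with the tab rises and swings towards the robot, stop at 1.2. A light spring and its weight (about 60 g, together about 1 N at the tab) shut it as soon as it is let go.
- phone_red: Bystander, to be left alone: red phone 146 x 71 x 8 mm. Origin at its underside.
- phone_white: Bystander, to be left alone: white phone 146 x 71 x 8 mm. Origin at its underside.
- tape: Bystander, to be left alone: orange roll of tape, 64 mm across, 18 mm high. Origin at its underside.
- driver: Bystander, to be left alone: screwdriver lying down, 160 mm long.
- bottle: Bystander, to be left alone: clear dispensing bottle, 60 mm across, 138 mm high with its spout. Origin at its underside.
- spool: Bystander, to be left alone: grey steel solder spool, 56 mm across, 44 mm high. Origin at its underside.

How it is judged:
By the outcome, as a careful person would: the job done as asked, in the order asked, and still so for the second after the job is handed in, while the arm keeps its last pose, push and grip.
It also fails if it takes over 45 s, if anything falls off the work surface, if the arm or the gripper's body presses on something with over 40 N, if the wrist force passes 120 N, or if a joint passes its speed limit or range.

## Working session

There is one attempt and no reset: what is moved stays moved. The work goes in short steps, Python scripts to look and compute and a tool call to move; the robot and the scene stay as the last step left them, time stands still between calls to the robot, and variables do not carry over. Pictures are saved under pics/ and viewed, at most 13 in all, crops included, and the job is handed in when it is done.

Besides the shell and the picture viewer there is one more tool, called after "Call:" as name(argument=value, ...) on one line, values as JSON. move_arm: Moves the arm, as the interface text tells. Its arguments: {"type":"object","properties":{"motion":{"type":"array","items":{"type":"array","items":{"type":"number"}}},"newtons":{"type":"number"}},"required":["motion"]}

```bash
mkdir -p pics; python3 - <<'E'
from plant import r, eyes
import cv2,numpy as np
s=r.get_state(); print({k:np.round(v,3).tolist() for k,v in s.items()})
ims=[]
for n in ["scene","side"]:
    d=eyes.snapshot(n); np.savez(f"{n}.npz",**d)
    ims.append(d["frame"][:,:,::-1]); print(n,np.round(d["intrinsics"],1).tolist(),np.round(d["world_to_cam"],3).tolist())
for n,i in zip("ab",ims): cv2.imwrite(f"pics/{n}.png",i)
E
```

```text
{'clock': 0.0, 'q': [-1.284, 0.69, -0.195, 1.566, 0.157, 0.903, -0.215], 'qd': [0.002, -0.0, -0.001, 0.0, -0.001, -0.0, -0.0], 'joint_torque': [-0.001, -52.756, -1.267, -15.343, -0.053, 0.007, 0.0], 'tool_pos': [0.156, 0.604, 0.206], 'eef_rot': [0.126, 0.992, -0.001, -0.0], 'contact_force': [-0.284, 0.128, -1.006], 'moment': [0.01, 0.044, -0.009], 'finger_force': 0.0, 'opening': 0.997}
scene [[471.1, 0.0, 324.5], [0.0, 471.1, 201.8], [0.0, 0.0, 1.0]] [[0.396, 0.918, -0.006, -0.214], [0.729, -0.319, -0.606, -0.332], [-0.558, 0.236, -0.796, 1.729], [0.0, 0.0, 0.0, 1.0]]
side [[512.2, 0.0, 321.4], [0.0, 512.2, 198.1], [0.0, 0.0, 1.0]] [[0.997, -0.074, -0.022, -0.546], [-0.061, -0.581, -0.812, 0.127], [0.048, 0.811, -0.583, 1.415], [0.0, 0.0, 0.0, 1.0]]
```

View pics/a.png

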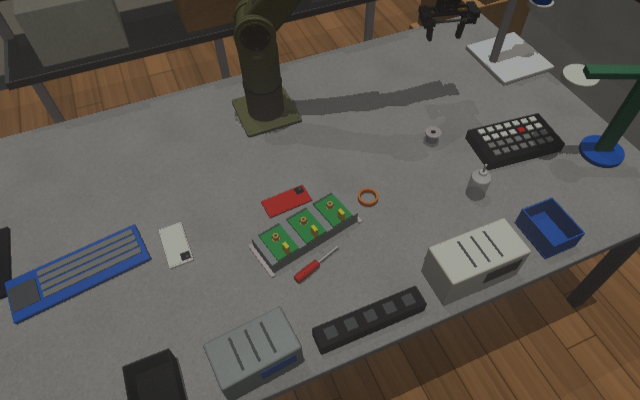

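View pics/b.png

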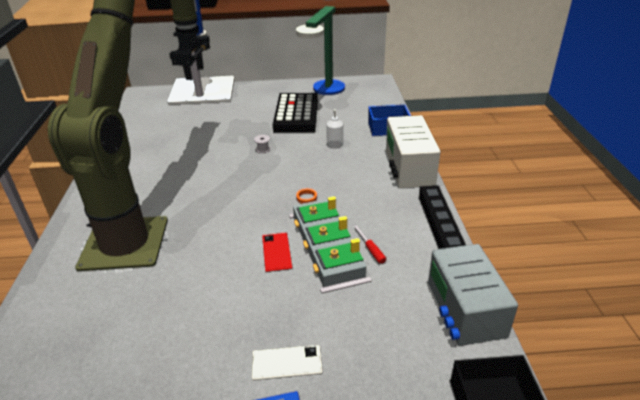

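The scene view shows the box centred at about (305,230), with green caps at about (335,212) for a, (308,225) for b and (278,243) for c. The red phone is beside it at (287,200). The side view shows the tabs at about (332,203), (343,223) and (355,246). Next I'll measure them by colour.

```bash
cat > h.py <<'E'
import numpy as np,cv2
def pts(d,uv,z=None):
    """uv Nx2 -> world, using plane z"""
    K=d["intrinsics"];T=d["world_to_cam"];R=T[:3,:3];c=-R.T@T[:3,3]
    uv=np.atleast_2d(uv); ray=np.c_[(uv-K[:2,2])/[K[0,0],K[1,1]],np.ones(len(uv))]
    dep=d["z_map"][np.round(uv[:,1]).astype(int),np.round(uv[:,0]).astype(int)]
    w=ray@R
    if z is None: return c+w*dep[:,None]
    return c+w*((z-c[2])/w[:,2])[:,None]
def comps(d,lo,hi,roi,amin=6):
    h=cv2.cvtColor(d["frame"],cv2.COLOR_RGB2HSV); m=cv2.inRange(h,lo,hi)
    x0,y0,x1,y1=roi; M=np.zeros_like(m);M[y0:y1,x0:x1]=m[y0:y1,x0:x1]
    n,l,s,c=cv2.connectedComponentsWithStats(M)
    return [(c[i],s[i],np.argwhere(l==i)[:,::-1]) for i in range(1,n) if s[i,4]>=amin]
E
python3 - <<'E'
from h import *
np.set_printoptions(precision=4,suppress=True)
for n,roi in [("scene",(240,180,370,280)),("side",(280,185,380,295))]:
    d=np.load(n+".npz"); print(n)
    for nm,lo,hi in [("yel",(15,120,120),(34,255,255)),("grn",(45,90,50),(85,255,255))]:
        for c,s,p in comps(d,lo,hi,roi):
            w=pts(d,p.astype(float)); w=w[d["z_map"][p[:,1],p[:,0]]>0]
            print(nm,c,s,"depth med",np.median(w,0),"z",np.percentile(w[:,2],[5,95]))
            if nm=="grn": print("   plane",pts(d,cv2.minAreaRect(p.astype(np.float32))[0],.0515))
    x0,y0,x1,y1=roi
    cv2.imwrite(f"pics/{n}_z.png",cv2.resize(d["frame"][y0:y1,x0:x1,::-1],None,fx=5,fy=5,interpolation=2))
E
```

```text
scene
yel [329.6    203.2667] [327 201   6   5  15] depth med [0.5271 0.0251 0.0657] z [0.0619 0.0708]
yel [341. 211.] [338 208   7   7  23] depth med [0.5786 0.0348 0.0879] z [0.0844 0.0901]
yel [303.   218.75] [301 217   5   4  12] depth med [ 0.5485 -0.0688  0.0656] z [0.0624 0.0691]
yel [313.7826 227.4783] [311 225   7   6  23] depth med [ 0.6019 -0.058   0.0878] z [0.0856 0.0912]
yel [275.2857 235.0714] [273 233   6   5  14] depth med [ 0.5679 -0.1615  0.0658] z [0.062  0.0698]
yel [285.28 244.6 ] [282 242   7   6  25] depth med [ 0.6214 -0.1502  0.0876] z [0.084 0.09 ]
grn [331.8781 209.7872] [314 194  38  33 517] depth med [0.5402 0.0208 0.0517] z [0.0476 0.0553]
   plane [[0.5417 0.0261 0.0515]]
grn [305.7326 225.5472] [288 209  38  35 561] depth med [ 0.5622 -0.0711  0.0515] z [0.0476 0.0552]
   plane [[ 0.5629 -0.066   0.0515]]
grn [278.1838 242.0017] [260 225  39  36 604] depth med [ 0.5839 -0.1624  0.0515] z [0.0474 0.0554]
   plane [[ 0.5839 -0.1585  0.0515]]
side
yel [331.4286 202.1948] [328 197   8  12  77] depth med [0.5792 0.0316 0.0762] z [0.0566 0.0886]
yel [312.20
[... 487 characters left out ...]
[305.6071 243.8214] [304 240   5   8  28] depth med [ 0.5002 -0.0819  0.0255] z [0.0223 0.0289]
yel [333.6957 252.4565] [330 249   9   9  46] depth med [ 0.568  -0.1612  0.0637] z [0.0458 0.067 ]
yel [315.5294 267.3824] [313 263   6   9  34] depth med [ 0.5207 -0.1728  0.0254] z [0.0197 0.03  ]
grn [317.3203 212.0763] [299 202  40  20 459] depth med [0.542  0.0207 0.0514] z [0.0475 0.0544]
   plane [[0.5423 0.0265 0.0515]]
grn [327.6741 232.6556] [308 221  42  23 540] depth med [ 0.5633 -0.0712  0.0513] z [0.0476 0.0542]
   plane [[ 0.5627 -0.0662  0.0515]]
grn [339.0047 255.5627] [318 243  45  25 638] depth med [ 0.5836 -0.1642  0.0513] z [0.0477 0.0541]
   plane [[ 0.5836 -0.159   0.0515]]
```

View pics/scene_z.png

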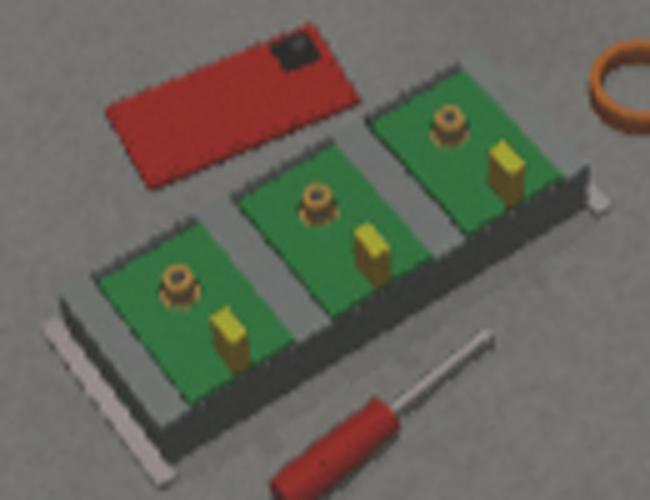

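The crop shows the bolts at about (450,125), (317,205) and (180,285), with the tabs beyond them. Both views agree: bolt tops are at z 0.0655, spacing is 95 mm and yaw is about 12.6°. I'll write a planning helper next.

```bash
cat > g.py <<'E'
import sys,numpy as np
from scipy.spatial.transform import Rotation as R
from plant import r
np.set_printoptions(precision=1,suppress=True)
YAW=np.radians(12.65); ex=np.array([np.cos(YAW),np.sin(YAW),0]); ey=np.array([-np.sin(YAW),np.cos(YAW),0]); ez=np.array([0,0,1.])
BOLT=dict(a=np.array([.5270,.0232,0]),b=np.array([.5482,-.0695,0]),c=np.array([.5688,-.1618,0]))
def tool(th):  # closing axis along box y, tool tilted with cap opened by th (deg)
    t=np.radians(th); n=np.cos(t)*ez-np.sin(t)*ex
    z=-n; y=ey; return R.from_matrix(np.c_[np.cross(y,z),y,z])
def delta(pos,th=0,s=None):
    s=s or r.get_state(); R0=R.from_quat(s["eef_rot"])
    return np.r_[R0.inv().apply(pos-np.array(s["tool_pos"]))*1e3,(R0.inv()*tool(th)).as_rotvec(degrees=True)]
E
python3 -c "
from g import *
print(delta(BOLT['a']+[0,0,.2]))"
```

```text
[-504.3 -470.2    7.4   -0.1   -0.   -27.1]
```

Call:
move_arm(motion=[[-42,-39,0,0,0,0,1],[-84,-78,0,0,0,0,1],[-126,-117,0,0,0,0,1],[-168,-156,0,0,0,0,1],[-210,-195,0,0,0,0,1]], newtons=20)

```text
clock: 0.72
tool_pos: [0.3117, 0.3621, 0.2071]
eef_rot: [0.126, 0.992, -0.0, 0.0]
contact_force: [0.5, 0.5, -0.4]
opening: 0.458
finger_force: 0.0
```

Call:
move_arm(motion=[[-42,-39,0,0,0,0,1],[-84,-78,0,0,0,0,1],[-126,-117,0,0,0,0,1],[-168,-156,0,0,0,0,1],[-210,-195,0,0,0,0,1]])

```text
clock: 1.35
tool_pos: [0.4661, 0.1209, 0.2071]
eef_rot: [0.126, 0.992, 0.0, -0.0]
contact_force: [2.0, 0.6, -0.4]
opening: 0.002
finger_force: 0.0
```

```bash
python3 -c "
from g import *
print(delta(BOLT['a']+[0,0,.11]))"
```

```text
[-83.4 -79.4  97.1   0.   -0.  -27.1]
```

Call:
move_arm(motion=[[-30,-28,20,0,0,-9,1],[-60,-56,50,0,0,-18,1],[-83.5,-79.5,80,0,0,-27,1],[-83.5,-79.5,97,0,0,-27,1],[-83.5,-79.5,97,0,0,-27,1]])

```text
clock: 1.98
tool_pos: [0.5252, 0.0242, 0.1089]
eef_rot: [-0.109, 0.994, 0.0, -0.002]
contact_force: [-0.4, 0.8, 0.1]
opening: 0.005
finger_force: 0.0
```

```bash
python3 - <<'E'
from g import *
import cv2
from plant import eyes
print(r.get_state()["tool_pos"]*np.array(1e3), delta(BOLT['a']+[0,0,.0655]))
d=eyes.snapshot("wrist"); cv2.imwrite("pics/w1.png",d["frame"][:,:,::-1])
E
```

```text
[525.2  24.2 108.9] [-1.7 -1.4 43.4  0.  -0.2 -0.2]
```

View pics/w1.png

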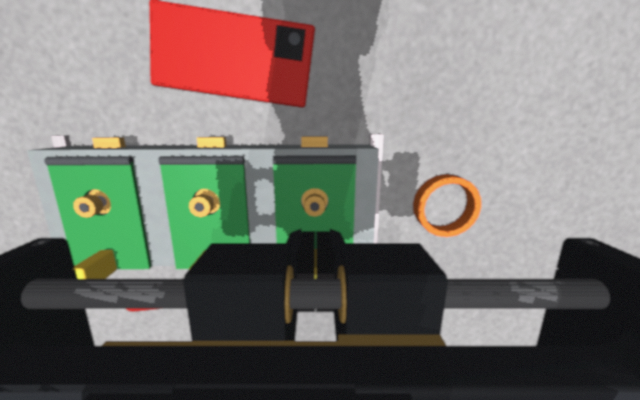

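The wrist view shows bolt a at (315,203), in line with the shut fingers. I'll descend slowly onto it.

Call:
move_arm(motion=[[-1.5,-1.5,20,0,0,0,1],[-1.5,-1.5,38,0,0,0,1],[-1.5,-1.5,42,0,0,0,1],[-1.5,-1.5,44,0,0,0,1],[-1.5,-1.5,45,0,0,0,1]])

```text
clock: 2.65
tool_pos: [0.5287, 0.0238, 0.0659]
eef_rot: [-0.109, 0.994, 0.0, 0.001]
contact_force: [-0.0, -0.6, 0.1]
opening: 0.001
finger_force: 0.0
```

Call:
move_arm(motion=[[0,0,1,0,0,0,1],[0,0,2,0,0,0,1],[0,0,2,0,0,0,1]])

```text
clock: 3.02
tool_pos: [0.5282, 0.0235, 0.0632]
eef_rot: [-0.109, 0.994, 0.0, -0.0]
contact_force: [0.3, -0.1, -0.1]
opening: 0.003
finger_force: 0.0
```

Call:
move_arm(motion=[[0,0,1,0,0,0,1],[0,0,2,0,0,0,1],[0,0,2,0,0,0,1]])

```text
clock: 3.4
tool_pos: [0.5281, 0.0235, 0.0611]
eef_rot: [-0.109, 0.994, 0.0, -0.0]
contact_force: [-0.4, 0.5, 0.7]
opening: 0.007
finger_force: 0.0
```

Call:
move_arm(motion=[[0,0,1,0,0,0,1],[0,0,2,0,0,0,1],[0,0,2,0,0,0,1]])

```text
clock: 3.78
tool_pos: [0.5281, 0.0235, 0.0591]
eef_rot: [-0.109, 0.994, 0.0, -0.0]
contact_force: [-0.3, -0.0, -0.4]
opening: 0.009
finger_force: 0.0
```

```bash
python3 - <<'E'
import cv2
from plant import eyes,r
from h import *
print(r.get_state()["contact_force"])
ims=[]
for n,(u,v) in [("scene",(332,208)),("side",(318,212))]:
    d=eyes.snapshot(n); ims.append(cv2.resize(d["frame"][v-30:v+30,u-40:u+40,::-1],None,fx=5,fy=5,interpolation=2))
cv2.imwrite("pics/t1.png",np.hstack(ims))
E
```

```text
[-0.31168371 -0.03250535 -0.39855522]
```

View pics/t1.png

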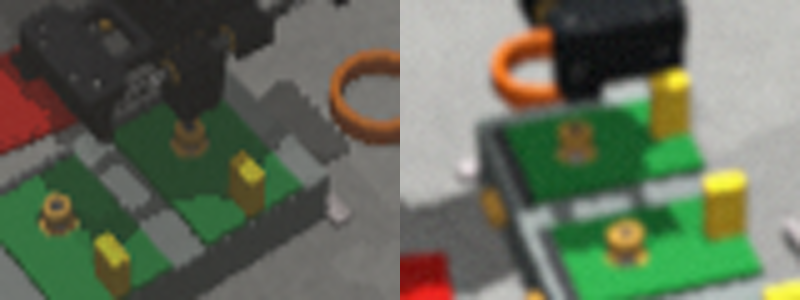

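The crops show fingertips that seem to sit above bolt a's head with a gap. I'll measure the fingertip height from depth.

```bash
python3 - <<'E'
import cv2
from plant import eyes,r
from h import *
np.set_printoptions(precision=1,suppress=True,linewidth=200)
t=np.array(r.get_state()["tool_pos"]);print(t, r.get_state()["contact_force"])
vv,uu=np.mgrid[0:400,0:640]; P=np.c_[uu.ravel(),vv.ravel()].astype(float)
for n in ["scene","side"]:
    d=eyes.snapshot(n); np.savez(n+"2.npz",**d)
    w=pts(d,P); ok=d["z_map"].ravel()>0
    dark=(d["frame"].reshape(-1,3).max(1)<60)
    m=ok&dark&(np.hypot(w[:,0]-t[0],w[:,1]-t[1])<.03)&(w[:,2]>.056)&(w[:,2]<.12)
    print(n,m.sum(),"lowest", w[m][np.argsort(w[m][:,2])[:12]]*1e3)
    g=(w[:,2]>.056)&ok&~dark&(np.hypot(w[:,0]-t[0],w[:,1]-t[1])<.015)
    print("bolt?",w[g][:,2].max() if g.any() else 0, np.percentile(w[g]*1e3,[10,50,90],axis=0))
    T=d["world_to_cam"];c=T[:3,:3]@t+T[:3,3];K=d["intrinsics"];u=K@c;print("tcp px",u[:2]/u[2])
E
```

```text
[0.5 0.  0.1] [-0.8 -1.1  0.8]
scene 69 lowest [[517.8  31.3  62.9]
 [522.6  22.7  63.5]
 [522.5  26.   66.5]
 [521.4  23.2  66.6]
 [526.5  24.2  67.3]
 [529.9  35.4  84.9]
 [534.9  26.8  90.6]
 [536.4  19.7  91.4]
 [536.   23.1  93.8]
 [531.9  31.2  94.2]
 [534.8  26.8  95.2]
 [538.2  15.8  95.6]]
bolt? 0.5257843368388598 [[523.9  13.5  60.8]
 [530.9  21.   68.5]
 [539.4  28.3 519. ]]
tcp px [330.  205.2]
side 9 lowest [[530.6  11.7  98.2]
 [536.   10.8  98.4]
 [524.9   7.1  98.6]
 [525.2  10.5  99.4]
 [538.9  12.7 100.2]
 [533.2   8.1 100.6]
 [527.8   8.6 100.6]
 [522.3   6.3 102.7]
 [536.    7.8 103.9]]
bolt? 0.09491739828869883 [[521.   12.6  58.6]
 [527.1  17.7  64.4]
 [533.   27.5  92.5]]
tcp px [313.3 209.9]
```

```bash
python3 - <<'E'
from h import *
ims=[]
for n,(u,v) in [("scene",(330,200)),("side",(314,203))]:
    f=np.load(n+"2.npz")["frame"][v-25:v+25,u-20:u+20,::-1].astype(float)
    ims.append(cv2.resize(np.clip((f/255)**.5*255,0,255).astype(np.uint8),None,fx=10,fy=10,interpolation=0))
cv2.imwrite("pics/t2.png",np.hstack(ims))
E
```

```text
(no output)
```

View pics/t2.png

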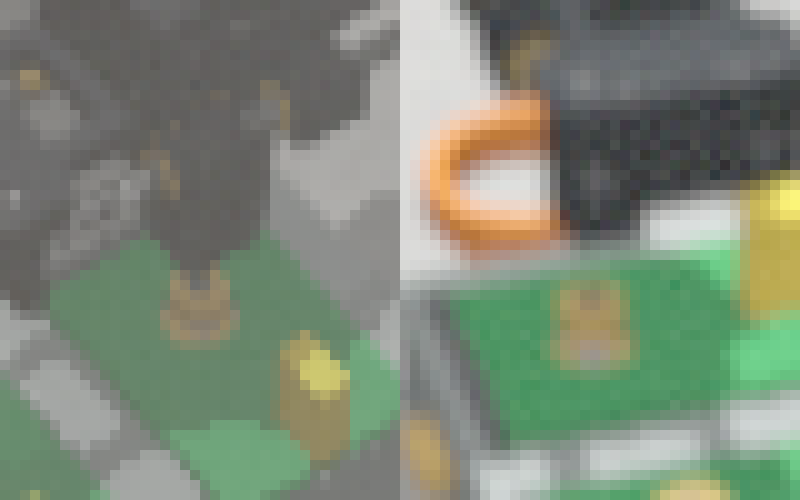

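The scene crop shows bolt a's head at (200,310), with the dark fingertip ending at (200,265). I'll compare brass heights before and after.

```bash
python3 - <<'E'
from h import *
np.set_printoptions(precision=1,suppress=True)
for n,(u,v) in [("scene",(330,205)),("side",(313,210))]:
  for k in ["","2"]:
    d=np.load(n+k+".npz")
    for c,s,p in comps(d,(8,70,45),(30,255,255),(u-7,v-7,u+7,v+8),4):
        w=pts(d,p.astype(float))*1e3; o=np.argsort(-w[:,2]); print(n,k,c,s,np.median(w,0),"top z",w[o[:10],2])
    print(d["z_map"].shape, (pts(d,np.array([[u,y] for y in range(v-8,v+8)],float))*1e3)[:,2])
E
```

```text
scene  [329.4 205. ] [326 201   8   8  41] [527.8  21.4  62. ] top z [72.6 71.5 70.  68.7 67.9 67.3 66.8 66.3 66.2 65.9]
(400, 640) [50.6 49.2 52.1 54.3 63.5 65.2 64.5 66.3 64.8 62.  57.1 47.9 55.  49.2
 53.4 53. ]
scene 2 [329.3 205.2] [326 201   8   8  40] [527.4  20.6  60.9] top z [70.2 69.7 68.5 68.5 67.7 67.  66.8 66.6 65.6 65.3]
(400, 640) [106.4 100.5 100.5  98.8  91.4  66.5  67.3  61.3  65.   63.6  57.4  46.2
  52.7  46.6  51.9  49.6]
side  [312.6 209.6] [310 207   7   6  37] [526.7  20.   64. ] top z [70.3 69.4 68.2 67.7 67.7 67.2 67.  67.  66.9 66.7]
(400, 640) [46.2 46.9 46.4 49.  50.7 67.  67.7 67.7 69.4 59.  61.9 50.2 46.5 52.4
 51.  54.5]
side 2 [312.7 209.9] [310 207   7   7  42] [526.9  21.3  62.6] top z [68.7 68.  67.8 67.  66.9 66.8 66.6 66.4 66.4 66. ]
(400, 640) [94.5 44.9 46.4 49.7 49.1 66.4 65.8 68.  65.  62.4 60.2 51.4 45.1 53.1
 52.  53.1]
```

Bolt a is still at 65.5 mm, and the visible fingertips are well above the reported TCP. I'll keep going down in small steps and watch the force.

Call:
move_arm(motion=[[0,0,2,0,0,0,1],[0,0,4,0,0,0,1],[0,0,5,0,0,0,1],[0,0,5,0,0,0,1]])

```text
clock: 4.47
tool_pos: [0.5281, 0.0235, 0.0541]
eef_rot: [-0.109, 0.994, 0.0, -0.0]
contact_force: [-0.0, 0.5, -0.3]
opening: 0.002
finger_force: 0.0
```

Call:
move_arm(motion=[[0,0,1,0,0,0,1],[0,0,2,0,0,0,1],[0,0,3,0,0,0,1],[0,0,3,0,0,0,1]])

```text
clock: 4.97
tool_pos: [0.5281, 0.0235, 0.0511]
eef_rot: [-0.109, 0.994, 0.0, -0.0]
contact_force: [-0.9, 0.5, 1.2]
opening: 0.005
finger_force: 0.0
```

Call:
move_arm(motion=[[0,0,1,0,0,0,1],[0,0,2,0,0,0,1],[0,0,2,0,0,0,1]])

```text
clock: 5.35
tool_pos: [0.5281, 0.0235, 0.0491]
eef_rot: [-0.109, 0.994, 0.0, -0.0]
contact_force: [0.0, 0.4, -0.6]
opening: 0.006
finger_force: 0.0
```

Call:
move_arm(motion=[[0,0,1,0,0,0,1],[0,0,2,0,0,0,1],[0,0,2,0,0,0,1]])

```text
clock: 5.72
tool_pos: [0.5281, 0.0235, 0.0471]
eef_rot: [-0.109, 0.994, 0.0, -0.0]
contact_force: [0.4, 0.5, -0.7]
opening: 0.006
finger_force: 0.0
```

```bash
python3 - <<'E'
from h import *
from plant import eyes,r
np.set_printoptions(precision=1,suppress=True,linewidth=200)
ims=[]
for n,(u,v) in [("scene",(330,200)),("side",(314,203))]:
    d=eyes.snapshot(n); np.savez(n+"3.npz",**d)
    f=d["frame"][v-25:v+25,u-20:u+20,::-1].astype(float)
    ims.append(cv2.resize(np.clip((f/255)**.5*255,0,255).astype(np.uint8),None,fx=10,fy=10,interpolation=0))
cv2.imwrite("pics/t3.png",np.hstack(ims))
E
```

```text
(no output)
```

View pics/t3.png

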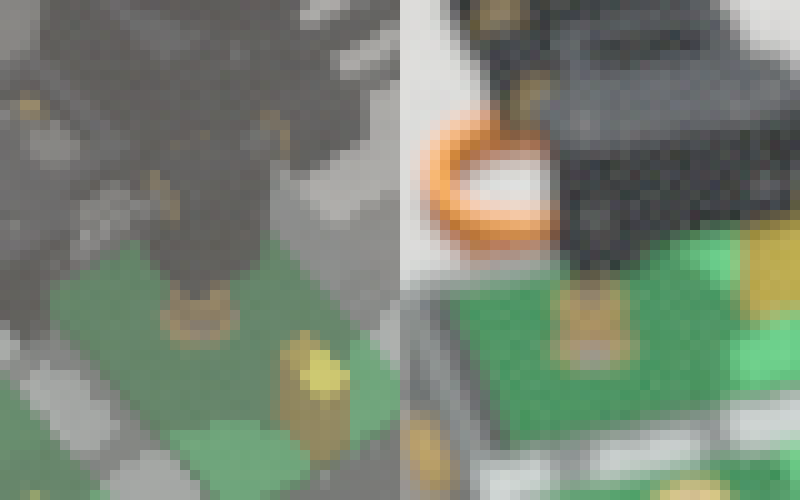

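The crops show the fingertip now right at bolt a's top, at (200,285) and (595,275). The dark gripper body hides tab a's top in the side view. I'll check the body's clearance.

```bash
python3 - <<'E'
from h import *
from g import r,ex,ey
np.set_printoptions(precision=0,suppress=True,linewidth=200)
t=np.array(r.get_state()["tool_pos"])
vv,uu=np.mgrid[0:400,0:640]; P=np.c_[uu.ravel(),vv.ravel()].astype(float)
for n in ["scene3","side3"]:
    d=np.load(n+".npz"); w=pts(d,P); ok=(d["z_map"].ravel()>0)&(d["frame"].reshape(-1,3).max(1)<75)&(w[:,2]>.07)&(w[:,2]<.3)
    q=w-t; bx=q@ex*1e3; by=q@ey*1e3; z=w[:,2]*1e3
    print(n)
    for lo in range(-60,60,10):
        row=[]
        for yl in range(-100,100,20):
            m=ok&(bx>=lo)&(bx<lo+10)&(by>=yl)&(by<yl+20); row.append(np.percentile(z[m],5) if m.sum()>2 else 0)
        print(lo,np.array(row))
E
```

```text
scene3
-60 [0 0 0 0 0 0 0 0 0 0]
-50 [0 0 0 0 0 0 0 0 0 0]
-40 [147. 184.   0. 229.   0.   0.   0.   0. 184. 182.]
-30 [147. 182. 158. 210.   0.   0.   0.   0. 147. 183.]
-20 [150. 184. 170. 190.   0.   0.   0.   0. 151. 181.]
-10 [143. 183. 180. 194.  89.   0.   0.   0. 176. 183.]
0 [147. 183. 177. 170.  83.  82.   0.   0. 153. 185.]
10 [148. 182. 158. 166. 108. 100. 162. 183. 158. 183.]
20 [150. 158. 157. 159. 163. 155. 159. 156. 152. 175.]
30 [150. 150.   0. 150. 158. 157. 151.   0. 152. 149.]
40 [0 0 0 0 0 0 0 0 0 0]
50 [0 0 0 0 0 0 0 0 0 0]
side3
-60 [0 0 0 0 0 0 0 0 0 0]
-50 [0 0 0 0 0 0 0 0 0 0]
-40 [149. 179.   0. 158. 184. 156.   0.   0. 152.   0.]
-30 [147. 183. 176. 158. 166. 155. 165. 158. 153. 165.]
-20 [147. 183. 183. 187. 165. 158.   0. 159. 152. 155.]
-10 [147. 183. 178. 194.  81.   0.   0.   0.   0.   0.]
0 [150. 183. 179. 192.  83.   0.   0.   0.   0.   0.]
10 [150. 184. 177. 190.   0.   0.   0.   0.   0.   0.]
20 [149. 183. 185. 227. 240.   0.   0.   0.   0.   0.]
30 [153. 183.   0. 205. 240.   0.   0.   0.   0.   0.]
40 [0 0 0 0 0 0 0 0 0 0]
50 [0 0 0 0 0 0 0 0 0 0]
```

The body is at about z 147, clear of everything. I'll keep descending.

Call:
move_arm(motion=[[0,0,1,0,0,0,1],[0,0,2,0,0,0,1],[0,0,2,0,0,0,1]])

```text
clock: 6.2
tool_pos: [0.5281, 0.0235, 0.0451]
eef_rot: [-0.109, 0.994, 0.0, -0.0]
contact_force: [0.4, -0.3, 0.1]
opening: -0.001
finger_force: 0.0
```

Call:
move_arm(motion=[[0,0,1,0,0,0,1],[0,0,2,0,0,0,1],[0,0,2,0,0,0,1]])

```text
clock: 6.58
tool_pos: [0.5281, 0.0235, 0.0431]
eef_rot: [-0.109, 0.994, 0.0, -0.0]
contact_force: [0.2, -0.5, -0.1]
opening: 0.007
finger_force: 0.0
```

```bash
cat > look.py <<'E'
from h import *
from plant import eyes,r
import sys
np.set_printoptions(precision=0,suppress=True,linewidth=220)
def show():
  for n,(u,v) in [("scene",(330,203)),("side",(313,207))]:
    d=eyes.snapshot(n)
    print(n); [print(y,d["frame"][y,u].tolist(),d["frame"][y,u+1].tolist(),(pts(d,[[u,y],[u+1,y]])[:,2]*1e3)) for y in range(v-10,v+10)]
show()
E
python3 look.py
```

```text
scene
193 [41, 40, 39] [41, 40, 39] [163. 168.]
194 [41, 40, 38] [39, 39, 37] [163. 162.]
195 [36, 35, 33] [36, 35, 33] [158. 154.]
196 [39, 39, 38] [37, 37, 35] [155. 154.]
197 [38, 38, 35] [38, 39, 36] [151. 143.]
198 [38, 38, 35] [38, 37, 36] [147. 105.]
199 [38, 36, 33] [36, 35, 31] [ 98. 103.]
200 [39, 37, 34] [36, 36, 31] [98. 93.]
201 [39, 37, 34] [37, 37, 33] [89. 87.]
202 [38, 38, 35] [38, 40, 37] [86. 77.]
203 [38, 37, 34] [37, 37, 34] [79. 79.]
204 [39, 37, 34] [57, 48, 36] [78. 78.]
205 [55, 49, 37] [82, 67, 42] [69. 63.]
206 [68, 57, 39] [77, 64, 42] [60. 63.]
207 [72, 62, 47] [71, 62, 46] [54. 47.]
208 [79, 69, 54] [90, 73, 48] [46. 48.]
209 [61, 71, 47] [61, 71, 44] [53. 48.]
210 [46, 71, 46] [42, 71, 46] [55. 51.]
211 [42, 70, 45] [42, 71, 45] [51. 51.]
212 [41, 70, 44] [41, 69, 45] [49. 53.]
side
197 [19, 22, 22] [15, 18, 20] [174. 169.]
198 [17, 19, 16] [23, 23, 23] [167. 167.]
199 [20, 20, 22] [24, 25, 23] [162. 164.]
200 [27, 29, 30] [29, 29, 31] [153. 158.]
201 [33, 36, 37] [33, 35, 36] [153. 155.]
202 [29, 29, 30] [23, 24, 27] [151. 150.]
203 [21, 21, 23] [19, 19, 22] [149. 147.]
204 [16, 13, 16] [16, 16, 20] [145. 144.]
205 [15, 19, 21] [22, 21, 21] [144. 140.]
206 [23, 19, 19] [36, 33, 24] [84. 82.]
207 [49, 37, 29] [71, 58, 34] [80. 83.]
208 [84, 65, 36] [100, 77, 38] [66. 66.]
209 [109, 82, 39] [117, 90, 41] [64. 67.]
210 [113, 82, 35] [115, 84, 40] [70. 66.]
211 [113, 85, 45] [105, 78, 38] [57. 59.]
212 [110, 91, 70] [106, 83, 53] [58. 58.]
213 [101, 94, 82] [103, 94, 68] [51. 50.]
214 [77, 89, 65] [76, 92, 58] [47. 51.]
215 [46, 91, 51] [44, 90, 46] [51. 51.]
216 [26, 89, 40] [25, 89, 39] [53. 51.]
```

Depth puts the fingertips at z of about 78, some 12 mm above bolt a. The reported TCP lies well below the real tips, so contact will come at a lower reading.

Call:
move_arm(motion=[[0,0,2,0,0,0,1],[0,0,4,0,0,0,1],[0,0,5,0,0,0,1],[0,0,5,0,0,0,1]])

```text
clock: 7.18
tool_pos: [0.5281, 0.0235, 0.0381]
eef_rot: [-0.109, 0.994, 0.0, -0.0]
contact_force: [0.0, -1.1, 0.0]
opening: 0.006
finger_force: 0.0
```

Call:
move_arm(motion=[[0,0,1,0,0,0,1],[0,0,2,0,0,0,1],[0,0,2,0,0,0,1]])

```text
clock: 7.55
tool_pos: [0.5281, 0.0235, 0.0361]
eef_rot: [-0.109, 0.994, 0.0, -0.0]
contact_force: [0.3, -0.2, 0.1]
opening: 0.006
finger_force: 0.0
```

Call:
move_arm(motion=[[0,0,1,0,0,0,1],[0,0,2,0,0,0,1],[0,0,2,0,0,0,1]])

```text
clock: 7.92
tool_pos: [0.5282, 0.0236, 0.0342]
eef_rot: [-0.109, 0.994, 0.0, 0.0]
contact_force: [0.4, 0.1, 0.1]
opening: 0.004
finger_force: 0.6
```

```bash
python3 look.py | awk '/s/||($1>=202&&$1<=212)'
```

```text
scene
202 [37, 35, 33] [37, 36, 33] [88. 79.]
203 [39, 37, 35] [40, 39, 37] [82. 80.]
204 [36, 34, 33] [37, 37, 32] [80. 79.]
205 [37, 37, 33] [37, 37, 34] [75. 71.]
206 [39, 38, 35] [50, 45, 36] [70. 60.]
207 [56, 52, 45] [68, 58, 42] [55. 50.]
208 [79, 70, 54] [88, 72, 44] [46. 47.]
209 [61, 72, 47] [62, 72, 45] [52. 50.]
210 [45, 71, 46] [41, 70, 45] [51. 53.]
211 [41, 70, 44] [42, 71, 46] [50. 53.]
212 [42, 71, 45] [40, 69, 43] [55. 49.]
side
202 [19, 22, 22] [22, 24, 26] [156. 154.]
203 [29, 30, 29] [32, 33, 34] [145. 146.]
204 [32, 35, 35] [32, 33, 34] [148. 140.]
205 [27, 25, 25] [28, 29, 28] [141. 142.]
206 [17, 21, 21] [17, 18, 20] [137. 138.]
207 [18, 16, 22] [16, 17, 18] [136. 132.]
208 [25, 23, 21] [26, 27, 23] [134. 132.]
209 [46, 35, 21] [49, 37, 21] [71. 71.]
210 [79, 58, 26] [82, 62, 31] [68. 65.]
211 [102, 79, 42] [107, 80, 43] [57. 61.]
212 [108, 87, 65] [108, 86, 59] [58. 57.]
```

Call:
move_arm(motion=[[0,0,1,0,0,0,1],[0,0,2,0,0,0,1],[0,0,2,0,0,0,1]])

```text
clock: 8.4
tool_pos: [0.5284, 0.0235, 0.0339]
eef_rot: [-0.109, 0.994, -0.0, 0.001]
contact_force: [-4.0, 0.4, 18.6]
opening: 0.006
finger_force: 9.2
```

Contact came at a reported z of 34.2: 18.6 N with only 0.3 mm of give, so bolt a is firm. The tips are about 31 mm above the reported TCP. Next I'll retreat and go to b.

Call:
move_arm(motion=[[0,0,-15,0,0,0,1],[0,0,-30,0,0,0,1],[0,-30,-30,0,0,0,1],[0,-70,-30,0,0,0,1],[0,-95,-30,0,0,0,1]])

```text
clock: 9.02
tool_pos: [0.5492, -0.0718, 0.0628]
eef_rot: [-0.108, 0.994, -0.001, 0.0]
contact_force: [-0.1, 0.3, 0.3]
opening: 0.011
finger_force: 0.0
```

Call:
move_arm(motion=[[0,0,0,0,0,0,1],[0,0,0,0,0,0,1]])

```text
clock: 9.28
tool_pos: [0.5487, -0.0676, 0.0625]
eef_rot: [-0.11, 0.994, 0.001, 0.0]
contact_force: [0.5, 0.3, 0.2]
opening: 0.003
finger_force: 0.0
```

```bash
python3 -c "
from g import *
print(delta(BOLT['a']+[0,0,.034]),delta(BOLT['b']+[0,0,.034]),np.array(r.get_state()['tool_pos'])*1e3)"
```

```text
[ 1.4 93.3 28.6  0.1  0.  -0.1] [ 0.9 -1.7 28.5  0.1  0.  -0.1] [548.7 -67.6  62.5]
```

Call:
move_arm(motion=[[1,-1.5,10,0,0,0,1],[1,-1.5,20,0,0,0,1],[1,-1.5,26,0,0,0,1],[1,-1.5,27,0,0,0,1],[1,-1.5,27,0,0,0,1]])

```text
clock: 9.9
tool_pos: [0.5481, -0.0708, 0.0351]
eef_rot: [-0.109, 0.994, 0.0, -0.0]
contact_force: [0.2, 0.3, 0.8]
opening: 0.005
finger_force: 0.0
```

Call:
move_arm(motion=[[0,0,1,0,0,0,1],[0,0,2,0,0,0,1],[0,0,2.5,0,0,0,1],[0,0,2.5,0,0,0,1]])

```text
clock: 10.4
tool_pos: [0.5485, -0.0709, 0.0341]
eef_rot: [-0.109, 0.994, -0.0, 0.001]
contact_force: [-2.9, 0.1, 11.4]
opening: 0.005
finger_force: 5.7
```

Bolt b holds 11.4 N at 34.1, so it's firm. On to c.

Call:
move_arm(motion=[[0,0,-15,0,0,0,1],[0,0,-30,0,0,0,1],[0,-30,-30,0,0,0,1],[0,-70,-30,0,0,0,1],[0,-94,-30,0,0,0,1]])

```text
clock: 11.02
tool_pos: [0.5689, -0.1655, 0.0636]
eef_rot: [-0.108, 0.994, -0.001, 0.0]
contact_force: [0.5, -0.2, -0.7]
opening: 0.003
finger_force: 0.0
```

Call:
move_arm(motion=[[0,0,0,0,0,0,1],[0,0,0,0,0,0,1]])

```text
clock: 11.28
tool_pos: [0.5685, -0.1609, 0.0631]
eef_rot: [-0.11, 0.994, 0.001, 0.0]
contact_force: [0.4, 0.1, -0.5]
opening: 0.004
finger_force: 0.0
```

```bash
python3 -c "
from g import *
print(delta(BOLT['c']+[0,0,.034]),np.array(r.get_state()['tool_pos'])*1e3)"
```

```text
[-0.1 -1.  29.1  0.1  0.  -0.1] [ 568.5 -160.9   63.1]
```

Call:
move_arm(motion=[[0,0,10,0,0,0,1],[0,0,20,0,0,0,1],[0,0,27,0,0,0,1],[0,0,28,0,0,0,1],[0,0,28,0,0,0,1]])

```text
clock: 11.9
tool_pos: [0.5684, -0.1626, 0.0346]
eef_rot: [-0.109, 0.994, 0.0, -0.0]
contact_force: [-0.7, 1.0, -0.4]
opening: 0.007
finger_force: 0.0
```

Call:
move_arm(motion=[[0,0,1,0,0,0,1],[0,0,2,0,0,0,1],[0,0,2.5,0,0,0,1],[0,0,2.5,0,0,0,1]])

```text
clock: 12.4
tool_pos: [0.5687, -0.1627, 0.0324]
eef_rot: [-0.109, 0.994, -0.0, 0.0]
contact_force: [0.0, -0.3, 1.5]
opening: 0.005
finger_force: 1.0
```

It's sinking, so I'll push it right down to confirm.

Call:
move_arm(motion=[[0,0,2,0,0,0,1],[0,0,4,0,0,0,1],[0,0,5.5,0,0,0,1],[0,0,5.5,0,0,0,1]])

```text
clock: 12.9
tool_pos: [0.5688, -0.1628, 0.0283]
eef_rot: [-0.109, 0.994, -0.001, 0.0]
contact_force: [-2.6, 0.1, 15.8]
opening: 0.002
finger_force: 8.1
```

Bolt c sank about 6 mm, so it's the loose one. I'll retreat, open the gripper and move above tab c.

Call:
move_arm(motion=[[0,0,-20,0,0,0,1],[0,0,-50,0,0,0,0.5],[0,0,-70,0,0,0,0.5],[-30,0,-70,0,0,0,0.5],[-55,0,-70,0,0,0,0.5]])

```text
clock: 13.52
tool_pos: [0.6228, -0.1506, 0.0967]
eef_rot: [-0.109, 0.994, 0.0, 0.0]
contact_force: [-0.9, -1.4, -0.5]
opening: 0.438
finger_force: 0.0
```

Call:
move_arm(motion=[[0,0,0,0,0,0,0.5],[0,0,0,0,0,0,0.5]])

```text
clock: 13.78
tool_pos: [0.6207, -0.1511, 0.096]
eef_rot: [-0.109, 0.994, -0.0, -0.001]
contact_force: [0.6, -0.1, -0.3]
opening: 0.5
finger_force: 0.0
```

```bash
python3 - <<'E'
from g import *
from h import *
from plant import eyes
s=r.get_state()
t=np.array(s["tool_pos"]); tab=BOLT['c']+.055*ex
print(t*1e3,tab*1e3,delta(tab+[0,0,.06]))
d=eyes.snapshot("wrist"); np.savez("w2.npz",**d)
im=d["frame"][:,:,::-1].copy(); cv2.imwrite("pics/w2.png",im)
for c,st,p in comps(d,(20,120,60),(34,255,255),(0,0,640,400),20):
    w=pts(d,p.astype(float))*1e3; print(c,st,np.median(w,0),np.median(pts(d,c,.0875)*1e3,0))
E
```

```text
[ 620.7 -151.1   96. ] [ 622.5 -149.8    0. ] [-2.1  0.9 36.   0.  -0.1 -0.1]
[432.9  72.4] [419  69  28   7 174] [497.5 -79.3  25.5] [ 511.6 -101.1   87.5]
[548.9  71.6] [534  69  30   7 172] [476.5  12.2  25.6] [495.9 -32.1  87.5]
[430.9 137.8] [424 123  21  30 120] [549.5 -72.9  45.8] [549.2 -89.5  87.5]
[558.2 126.4] [549 123  18  12  45] [516.9  22.5  45.9] [524.7 -12.1  87.5]
[446.9 139.3] [434 127  25  25 303] [547.1 -68.2  64.8] [547.8 -79.1  87.5]
[576.7 138.3] [563 126  27  25 329] [525.8  23.   64.8] [529.    2.9  87.5]
[551.3 146.7] [547 136  12  16  44] [535.   23.8  45.7] [537.6 -10.8  87.5]
[316.9 214.2] [309 195  17  39 611] [ 616.4 -149.8   86.1] [ 616.1 -150.2   87.5]
[442.4 213.4] [ 425  194   36   40 1042] [598.5 -60.6  81.8] [596.6 -64.9  87.5]
[567.7 213.1] [ 540  194   56   40 1548] [578.9  31.4  77.4] [577.5  20.4  87.5]
[209.4 315.5] [203 311  14  11  44] [ 610.3 -182.1  208.9] [ 715.1 -213.6   87.5]
[431.7 336.3] [428 335  10   4  21] [ 598.2 -126.2  215.5] [696.5 -38.6  87.5]
[450.6 337.7] [446 335   9   8  25] [ 597.  -122.   216.2] [694.5 -23.4  87.5]
[464.8 340.5] [460 335  10  10  30] [ 596.5 -118.8  217.4] [694.6 -11.4  87.5]
[510.6 340.8] [504 335  13  11  35] [ 594.1 -108.2  217. ] [687.   24.5  87.5]
```

View pics/w2.png

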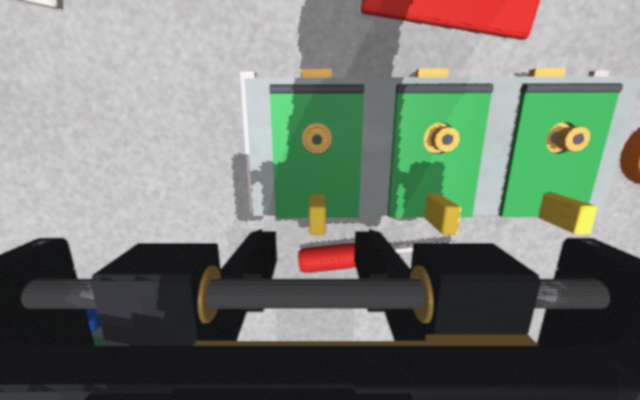

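The wrist view shows tab c at (317,214), centred between the open fingertips at (262,240) and (370,240). I'll check the tip height from depth before lowering.

```bash
python3 - <<'E'
from g import *
from h import *
d=np.load("w2.npz")
for p in [(262,236),(270,240),(272,260),(360,240),(366,236),(375,260),(317,200),(317,228)]: print(p,d["frame"][p[1],p[0]],pts(d,np.array(p,float))*1e3)
E
```

```text
(262, 236) [18 18 22] [[ 618.8 -180.   134.1]]
(270, 240) [21 21 23] [[ 617.7 -175.   139.4]]
(272, 260) [18 18 17] [[ 625.1 -171.7  145.8]]
(360, 240) [15 15 17] [[ 607.8 -129.6  138.9]]
(366, 236) [12 15 15] [[ 606.9 -125.8  134. ]]
(375, 260) [18 18 20] [[ 607.2 -126.3  160.2]]
(317, 200) [117 100  37] [[ 610.9 -151.2   70.1]]
(317, 228) [193 164  62] [[ 626.7 -147.8   86. ]]
```

Call:
move_arm(motion=[[-2,1,15,0,0,0,0.5],[-2,1,30,0,0,0,0.5],[-2,1,45,0,0,0,0.5],[-2,1,57,0,0,0,0.5],[-2,1,60,0,0,0,0.5]])

```text
clock: 14.45
tool_pos: [0.6231, -0.1492, 0.0354]
eef_rot: [-0.109, 0.994, 0.0, -0.001]
contact_force: [-0.2, -0.1, 0.3]
opening: 0.503
finger_force: 0.0
```

Call:
move_arm(motion=[[0,0,3,0,0,0,0.5],[0,0,6,0,0,0,0.5],[0,0,8,0,0,0,0.5],[0,0,8,0,0,0,0.5]])

```text
clock: 14.95
tool_pos: [0.6239, -0.1493, 0.0287]
eef_rot: [-0.109, 0.994, 0.0, 0.0]
contact_force: [0.4, 0.2, -1.2]
opening: 0.499
finger_force: 0.0
```

Call:
move_arm(motion=[[0,0,0,0,0,0,1],[0,0,0,0,0,0,1],[0,0,0,0,0,0,1],[0,0,0,0,0,0,1],[0,0,0,0,0,0,1]], newtons=20)

```text
clock: 15.58
tool_pos: [0.6239, -0.1491, 0.0287]
eef_rot: [-0.109, 0.994, 0.0, 0.0]
contact_force: [-0.1, 0.2, 0.5]
opening: 0.137
finger_force: 20.0
```

```bash
python3 - <<'E'
from g import *
s=r.get_state(); t=np.array(s["tool_pos"])
# cap frame: hinge at bolt x-35mm, z .049; real tip irrelevant: rigid rotation of the tool about hinge axis ey
h=BOLT['c']-.035*ex+[0,0,.049]
R0=R.from_quat(s["eef_rot"])
for th in range(5,61,5):
    Q=R.from_rotvec(-np.radians(th)*ey)   # z-axis tilts to -ex
    p=h+Q.apply(t-h); print(th,np.r_[R0.inv().apply(p-t)*1e3,(R0.inv()*Q*R0).as_rotvec(degrees=True)],p*1e3)
E
```

```text
5 [-1.4  0.  -8.1 -0.  -5.  -0. ] [ 625.3 -148.8   36.8]
10 [ -2.1   0.  -16.2  -0.  -10.   -0. ] [ 626.  -148.6   44.9]
15 [ -2.1   0.  -24.4  -0.  -15.   -0. ] [ 626.  -148.6   53.1]
20 [ -1.4   0.  -32.5  -0.  -20.   -0. ] [ 625.3 -148.8   61.3]
25 [  0.    0.  -40.6  -0.1 -25.   -0. ] [ 623.9 -149.1   69.3]
30 [  2.1   0.  -48.5  -0.1 -30.   -0. ] [ 621.8 -149.6   77.2]
35 [  4.9   0.  -56.2  -0.1 -35.   -0. ] [ 619.1 -150.2   84.9]
40 [  8.4   0.  -63.6  -0.1 -40.   -0. ] [ 615.7 -150.9   92.3]
45 [ 12.5  -0.  -70.7  -0.1 -45.   -0. ] [ 611.7 -151.8   99.4]
50 [ 17.2  -0.  -77.4  -0.1 -50.   -0. ] [ 607.2 -152.9  106.1]
55 [ 22.4  -0.  -83.6  -0.1 -55.   -0. ] [ 602.  -154.   112.4]
60 [ 28.2  -0.  -89.4  -0.1 -60.   -0. ] [ 596.4 -155.3  118.1]
```

The grip is good: 12 mm opening at 20 N. I'll lift 5° first and use the wrist camera pose to check whether the TCP offset runs along the tool axis or along world z.

Call:
move_arm(motion=[[-0.7,0,-4,0,-2.5,0,1],[-1.4,0,-8,0,-5,0,1],[-1.4,0,-8,0,-5,0,1]])

```text
clock: 15.95
tool_pos: [0.6252, -0.1488, 0.0371]
eef_rot: [-0.109, 0.993, 0.005, 0.044]
contact_force: [0.8, 1.4, -1.2]
opening: 0.136
finger_force: 20.0
```

```bash
python3 - <<'E'
from g import *
from plant import eyes
s=r.get_state(); d=eyes.snapshot("wrist"); s2=r.get_state()
def rel(T,p,q):
    c=-T[:3,:3].T@T[:3,3]; return R.from_quat(q).inv().apply(c-np.array(p))*1e3, (R.from_matrix(T[:3,:3])*R.from_quat(q)).as_rotvec(degrees=True)
print(rel(np.load("w2.npz")["world_to_cam"],[.6207,-.1511,.096],[-.109,.994,0,-.0005]))
print(rel(d["world_to_cam"],s2["tool_pos"],s2["eef_rot"]),s2["contact_force"],s2["moment"],R.from_quat(s2["eef_rot"]).as_quat())
E
```

```text
(array([  68.4,    0.4, -176.9]), array([ 12.3,  12.2, -89.4]))
(array([  68.9,    0.4, -177. ]), array([ 12.4,  12.3, -89.4])) [ 0.1  1.  -0.9] [0.2 0.  0. ] [-0.1  1.   0.   0. ]
```

The offset is along the tool axis and the forces are small, so the rigid rotation numbers hold. I'll repeat them in the current tool frame.

Call:
move_arm(motion=[[-1.4,0,-8.1,0,-5,0,1],[-2.1,0,-16.2,0,-10,0,1],[-2.1,0,-24.4,0,-15,0,1],[-1.4,0,-32.5,0,-20,0,1],[-1.4,0,-32.5,0,-20,0,1]])

```text
clock: 16.62
tool_pos: [0.6161, -0.1495, 0.0583]
eef_rot: [-0.112, 0.979, 0.029, 0.168]
contact_force: [26.0, -12.8, 13.5]
opening: 0.136
finger_force: 20.0
```

A 26 N force has built up and the pose is off the path. I'll check the joints.

```bash
python3 - <<'E'
from g import *
from h import *
from plant import eyes
s=r.get_state(); np.set_printoptions(precision=3,suppress=True)
print(s["q"],s["qd"],s["tool_pos"],s["contact_force"],s["moment"],s["joint_torque"],R.from_quat(s["eef_rot"]).as_matrix())
ims=[]
for n,(u,v) in [("scene",(295,225)),("side",(340,235))]:
    d=eyes.snapshot(n); np.savez(n+"4.npz",**d)
    f=d["frame"][v-60:v+60,u-50:u+50,::-1].astype(float)
    ims.append(cv2.resize(np.clip((f/255)**.6*255,0,255).astype(np.uint8),None,fx=4,fy=4,interpolation=2))
cv2.imwrite("pics/l1.png",np.hstack(ims)); s=r.get_state();print(s["q"],s["contact_force"],s["tool_pos"])
E
```

```text
[ 0.529  0.874 -0.446  1.959  1.212  0.167  0.896] [ 0.479  0.114 -0.767  0.109  2.189  0.46  -1.995] [ 0.616 -0.149  0.058] [ 25.964 -12.778  13.498] [-2.47  -5.665 -1.326] [ -6.786 -36.857  -4.937  13.199  -3.819   1.188   2.102] [[-0.919 -0.228  0.323]
 [-0.209  0.973  0.094]
 [-0.335  0.019 -0.942]]
[ 0.53   0.875 -0.448  1.959  1.211  0.169  0.899] [ 24.962 -14.856  12.774] [ 0.615 -0.15   0.058]
```

View pics/l1.png

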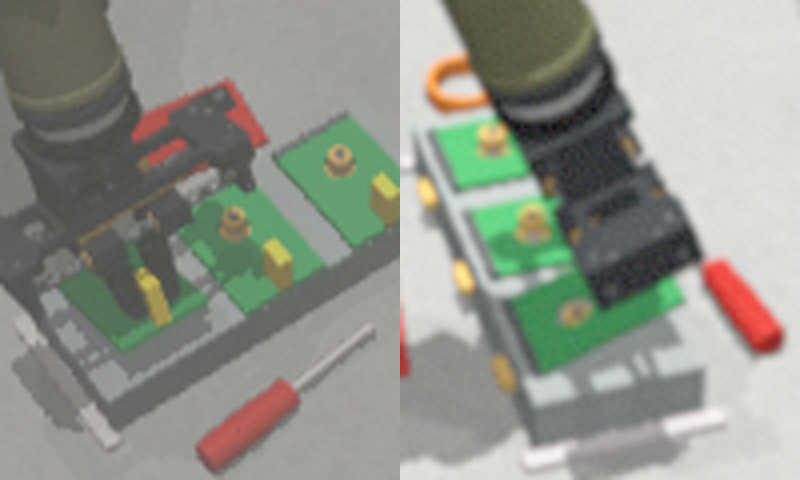

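The joints show q6 near 0, a wrist singularity with q5 and q7 swinging, which explains the lag. The picture shows cap c partly open and still held, with caps a and b shut. I'll hold and let it settle.

Call:
move_arm(motion=[[0,0,0,0,0,0,1],[0,0,0,0,0,0,1]])

```text
clock: 16.98
tool_pos: [0.6153, -0.1496, 0.0579]
eef_rot: [-0.112, 0.979, 0.028, 0.167]
contact_force: [23.6, -14.4, 12.7]
opening: 0.136
finger_force: 20.0
```

```bash
cat > st.py <<'E'
from g import *
np.set_printoptions(precision=3,suppress=True)
s=r.get_state(); t=np.array(s["tool_pos"]); R0=R.from_quat(s["eef_rot"]); M=R0.as_matrix()
h=BOLT['c']-.035*ex+[0,0,.049]
th=np.degrees(np.arctan2(M[:,2]@ex,-M[:,2]@ez))
# the tip-side grip point (rigid in tool frame): 31+19 mm behind the reported TCP
g0=np.array([.6239,-.1491,.0287+.050]); g=t-.050*M[:,2]
a=lambda p: np.degrees(np.arctan2((p-h)@ez,(p-h)@ex)); rad=lambda p: np.hypot((p-h)@ez,(p-h)@ex)*1e3
print("q",s["q"],"qd",s["qd"],"F",s["contact_force"],"tilt",th,"cap est",a(g)-a(g0),"radius",rad(g),rad(g0),"y",(g-h)@ey*1e3,(g0-h)@ey*1e3, s["finger_force"],s["opening"])
print("t",t*1e3)
for A in (20,25,30,35,40,45,50,52):
    for T in (15,):
        Rt=tool(T); G=h+R.from_rotvec(-np.radians(A)*ey).apply(g0-h); p=G+.050*Rt.apply([0,0,1])
        print(A,T,np.r_[R0.inv().apply(p-t)*1e3,(R0.inv()*Rt).as_rotvec(degrees=True)].round(1))
E
python3 st.py
```

```text
q [ 0.528  0.874 -0.445  1.959  1.203  0.168  0.904] qd [-0.003 -0.     0.004 -0.    -0.001 -0.    -0.001] F [ 23.639 -14.4    12.729] tilt 19.45198418399749 cap est 22.211577611604234 radius 86.90031775325929 96.24108252090164 y 0.6677901486818644 0.3251066857632357 20.000422820448875 0.13636600402100688
t [ 615.298 -149.629   57.939]
20 15 [-6.1 -1.4  0.   1.2  4.5  0.2]
25 15 [-3.1 -1.2 -7.8  1.2  4.5  0.2]
30 15 [  0.6  -1.1 -15.4   1.2   4.5   0.2]
35 15 [  4.9  -0.9 -22.5   1.2   4.5   0.2]
40 15 [  9.9  -0.7 -29.3   1.2   4.5   0.2]
45 15 [ 15.4  -0.6 -35.7   1.2   4.5   0.2]
50 15 [ 21.4  -0.4 -41.5   1.2   4.5   0.2]
52 15 [ 24.   -0.4 -43.7   1.2   4.5   0.2]
```

The setpoint stopped about 9 mm inside the arc. I'll back off to a smaller tilt, away from the singularity, and return to the arc. After that I'll lift at constant tilt and let the tab pivot between the pads.

Call:
move_arm(motion=[[-3,0,-1,0,2,0,1],[-6,-1,-2,0.6,4,0,1],[-7,-1,-3,1.2,4.5,0,1],[-7,-1,-3,1.2,4.5,0,1]])

```text
clock: 17.48
tool_pos: [0.6106, -0.1515, 0.0571]
eef_rot: [-0.11, 0.987, 0.013, 0.12]
contact_force: [12.6, -16.6, 2.5]
opening: 0.135
finger_force: 20.0
```

```bash
python3 st.py
```

```text
q [ 0.572  0.903 -0.594  1.889  1.063  0.405  1.036] qd [ 0.003 -0.001  0.004  0.005  0.002 -0.009  0.002] F [ 12.619 -16.595   2.493] tilt 13.834665513834928 cap est 22.61729717526562 radius 87.05451033171607 96.24108252090164 y 0.8639296390676124 0.3251066857632357 19.999783899402246 0.1349506453244238
t [ 610.631 -151.543   57.094]
20 15 [-11.1  -0.5  -0.2  -0.   -1.2   0.1]
25 15 [-7.3 -0.5 -7.7 -0.  -1.2  0.1]
30 15 [ -2.9  -0.5 -14.8  -0.   -1.2   0.1]
35 15 [  2.1  -0.5 -21.6  -0.   -1.2   0.1]
40 15 [  7.7  -0.5 -27.8  -0.   -1.2   0.1]
45 15 [ 13.8  -0.5 -33.6  -0.   -1.2   0.1]
50 15 [ 20.3  -0.5 -38.8  -0.   -1.2   0.1]
52 15 [ 23.1  -0.5 -40.7  -0.   -1.2   0.1]
```

Call:
move_arm(motion=[[-3,0,0,0,0,0,1],[-6,0,0,0,0,0,1],[-6,0,0,0,0,0,1]])

```text
clock: 17.85
tool_pos: [0.6111, -0.1514, 0.0559]
eef_rot: [-0.11, 0.987, 0.013, 0.115]
contact_force: [5.9, -17.7, -0.5]
opening: 0.137
finger_force: 20.0
```

```bash
python3 st.py | grep -v " 15 "; python3 - <<'E'
from plant import eyes
from h import *
d=eyes.snapshot("wrist"); np.savez("w5.npz",**d); cv2.imwrite("pics/w5.png",d["frame"][:,:,::-1])
E
```

```text
q [ 0.573  0.908 -0.603  1.878  1.049  0.425  1.049] qd [ 0.001 -0.001  0.001  0.001  0.003 -0.005 -0.002] F [  5.918 -17.662  -0.516] tilt 13.264024566468352 cap est 21.680880851189272 radius 87.06960314102359 96.24108252090164 y 0.85715207304077 0.3251066857632357 19.999676789157093 0.13676503829336575
t [ 611.064 -151.445   55.899]
```

View pics/w5.png

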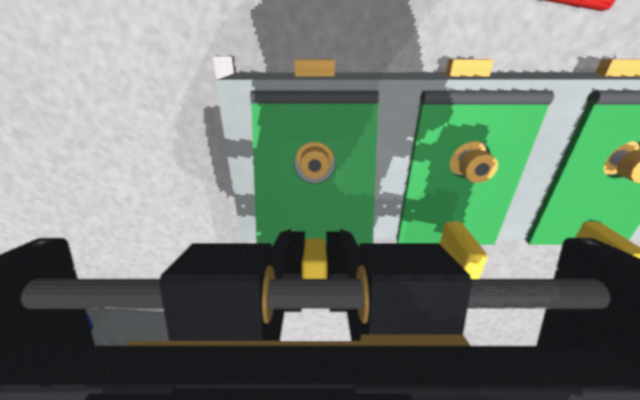

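The wrist view shows tab c firmly between the pads at (315,258), with bolt c down in its hole. I'll measure the actual cap angle from depth and re-plan from here.

```bash
cat > ang.py <<'E'
from g import *
from h import *
def ang(d):
    h=BOLT['c']-.035*ex
    m=cv2.inRange(cv2.cvtColor(d["frame"],cv2.COLOR_RGB2HSV),(45,90,30),(85,255,255))
    p=np.argwhere(m>0)[:,::-1]; w=pts(d,p.astype(float)); q=w-h; x=q@ex;y=q@ey;z=w[:,2]
    k=(abs(y)<.033)&(x>.005)&(x<.11)&(z>.04)&(z<.16)
    f=np.polyfit(x[k],z[k],1); res=abs(np.polyval(f,x[k])-z[k]); k2=np.where(k)[0][res<.006]; f=np.polyfit(x[k2],z[k2],1)
    return np.degrees(np.arctan(f[0])),len(k2),f[1]
E
cat > plan.py <<'E'
from ang import *
from plant import eyes
s=r.get_state()
A0=ang(eyes.snapshot("wrist"))
np.set_printoptions(precision=1,suppress=True)
print("cap",A0, "side",ang(eyes.snapshot("side")),"scene",ang(eyes.snapshot("scene")))
A0=A0[0]; t=np.array(s["tool_pos"]);R0=R.from_quat(s["eef_rot"]);h=BOLT['c']-.035*ex+[0,0,.049]
g=t-.050*R0.as_matrix()[:,2]
for dA in range(5,36,5):
    p=h+R.from_rotvec(-np.radians(dA)*ey).apply(g-h); print(dA,R0.inv().apply(p-g)*1e3)
E
python3 plan.py
```

```text
cap (np.float64(19.213535808739366), 12781, np.float64(0.05132738828265979)) side (np.float64(18.75746646388239), 431, np.float64(0.05202600600676113)) scene (np.float64(19.045273181104726), 219, np.float64(0.05242288439221536))
5 [ 3.7  0.  -6.7]
10 [  7.9   0.  -13. ]
15 [ 12.7   0.  -18.9]
20 [ 17.9   0.  -24.3]
25 [ 23.7   0.  -29.3]
30 [ 29.8   0.  -33.8]
35 [ 36.3   0.  -37.7]
```

Call:
move_arm(motion=[[2,-0.5,-3.5,0,0,0,1],[4,-1,-7,0,0,0,1],[6,-1.5,-10,0,0,0,1],[8,-1.5,-13,0,0,0,1],[8,-1.5,-13,0,0,0,1]])

```text
clock: 18.68
tool_pos: [0.6018, -0.1535, 0.0674]
eef_rot: [-0.111, 0.987, 0.014, 0.116]
contact_force: [6.6, -14.0, -0.3]
opening: 0.135
finger_force: 20.0
```

```bash
python3 plan.py; python3 st.py | grep -v " 15 "
```

```text
cap (np.float64(28.804270088767993), 11013, np.float64(0.051660739245943034)) side (np.float64(28.520276678324127), 435, np.float64(0.05181319579221695)) scene (np.float64(27.977767093770098), 203, np.float64(0.05397815890053573))
5 [ 4.8  0.  -6. ]
10 [ 10.1   0.  -11.6]
15 [ 15.9   0.1 -16.7]
20 [ 22.    0.1 -21.3]
25 [ 28.6   0.1 -25.3]
30 [ 35.5   0.1 -28.7]
35 [ 42.7   0.2 -31.5]
q [ 0.594  0.886 -0.62   1.9    1.037  0.427  1.063] qd [-0.001  0.001  0.001 -0.001 -0.001  0.001 -0.   ] F [  6.852 -14.69    0.901] tilt 13.420957344474308 cap est 31.37890071758136 radius 88.22130922176774 96.24108252090164 y 0.7765461463745176 0.3251066857632357 19.99989434145391 0.12724504090772298
t [ 601.848 -153.463   67.303]
```

Call:
move_arm(motion=[[2.5,-0.5,-3,0,0,0,1],[5,-1,-6,0,0,0,1],[7.5,-1,-9,0,0,0,1],[10,-1,-11.5,0,0,0,1],[10,-1,-11.5,0,0,0,1]])

```text
clock: 19.45
tool_pos: [0.5907, -0.156, 0.0768]
eef_rot: [-0.111, 0.987, 0.015, 0.117]
contact_force: [6.7, -12.9, 1.2]
opening: 0.129
finger_force: 20.0
```

```bash
python3 plan.py; python3 st.py | grep -v " 15 "
```

```text
cap (np.float64(38.15417433070132), 9287, np.float64(0.052148498245762974)) side (np.float64(37.98038988722586), 388, np.float64(0.05203833492375262)) scene (np.float64(36.65346850285241), 138, np.float64(0.055738058112622474))
5 [ 5.8  0.  -5.2]
10 [12.   0.1 -9.9]
15 [ 18.6   0.1 -14. ]
20 [ 25.5   0.1 -17.6]
25 [ 32.7   0.2 -20.5]
30 [ 40.1   0.2 -22.8]
35 [ 47.7   0.2 -24.4]
q [ 0.614  0.864 -0.63   1.925  1.032  0.423  1.069] qd [-0.    -0.    -0.    -0.002 -0.    -0.     0.001] F [  6.659 -13.629   1.085] tilt 13.539867221499806 cap est 40.88417842274568 radius 89.13002339938741 96.24108252090164 y 0.6905568975748829 0.3251066857632357 19.99995565507561 0.13226384724878965
t [ 590.849 -155.931   76.676]
```

Call:
move_arm(motion=[[3,0,-3,0,0,0,1],[6,-0.5,-5.4,0,0,0,1],[9,-1,-7.8,0,0,0,1],[12,-1,-10,0,0,0,1],[14.5,-1,-11.6,0,0,0,1]])

```text
clock: 20.23
tool_pos: [0.5756, -0.1594, 0.0852]
eef_rot: [-0.112, 0.987, 0.016, 0.118]
contact_force: [7.7, -11.6, 3.2]
opening: 0.134
finger_force: 20.0
```

Call:
move_arm(motion=[[0,0,0,0,0,0,1],[0,0,0,0,0,0,1],[0,0,0,0,0,0,1],[0,0,0,0,0,0,1]], newtons=25)

```text
clock: 20.72
tool_pos: [0.5757, -0.1593, 0.0852]
eef_rot: [-0.112, 0.987, 0.016, 0.118]
contact_force: [7.0, -11.9, 2.6]
opening: 0.137
finger_force: 25.0
```

```bash
python3 plan.py|head -1; python3 st.py | grep -v " 15 "; python3 - <<'E'
from plant import eyes
from h import *
ims=[]
for n,(u,v) in [("scene",(305,215)),("side",(335,225))]:
    d=eyes.snapshot(n); f=d["frame"][v-70:v+70,u-65:u+65,::-1].astype(float)
    ims.append(cv2.resize(np.clip((f/255)**.6*255,0,255).astype(np.uint8),None,fx=3,fy=3,interpolation=2))
cv2.imwrite("pics/end.png",np.hstack(ims))
E
```

```text
cap (np.float64(49.263251930581426), 7045, np.float64(0.05306340889084515)) side (np.float64(49.28785960076226), 343, np.float64(0.0522780066448209)) scene (np.float64(37.0064184625883), 58, np.float64(0.07804579797796453))
q [ 0.636  0.839 -0.634  1.962  1.034  0.408  1.07 ] qd [-0.001  0.002  0.001 -0.002 -0.002 -0.    -0.   ] F [  7.503 -11.499   2.73 ] tilt 13.673100847458548 cap est 52.264314257438485 radius 90.06642575030615 96.24108252090164 y 0.6080855734809375 0.3251066857632357 25.000248486176133 0.1294029290715295
t [ 575.696 -159.33    85.18 ]
```

View pics/end.png

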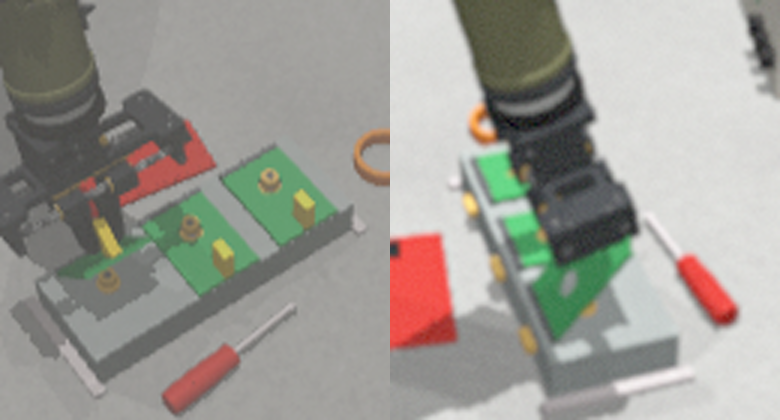

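The picture shows cap c held open, with its tab in the gripper at (105,235) and the bare bolt at (108,280). Caps a and b are shut and the phone and screwdriver haven't moved. The cap measures about 49°, it's steady, and the grip is 25 N, so I'll hand it in.

```bash
python3 -c "
from plant import finish_job
print(finish_job())"
```

```text
the job is handed in; nothing more can be done
None
```

The right bolt (c) was the loose one: it sank about 6 mm, while a and b held firm; I handed the job in at 20.7 s with cap c gripped steadily at about 49° open and caps a and b shut.

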